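Stamp the brass tag in the bench press

ROBOT

A 7-joint arm with a two-finger parallel gripper is mounted at the origin on a cart in front of the work surface, level with it; the furniture and walls round the work are solid. World frame = base frame: x ahead of the robot, y to its left, z up, the work surface at z = 0. Lengths are in m, angles in rad, forces in N, time in s.
With the tool pointing down it reaches from about 0.4 to 0.9 m from the base axis. Payload 5.5 kg.
Tool frame: the origin (TCP) lies on the centre line of the jaws, within the pads' length; the fingertips stand 22 mm ahead of it and the grasp point (between the pads) lies 3 mm ahead of it; z points along the fingers, y is the line along which they close (so a half turn about z gives the same grasp; the last joint's range is limited). The gripper opens to 92 mm and grips with 3 to 60 N. Pads are 19 mm wide; open, the fingers measure 130 mm over their backs; the gripper's body (75 mm by 190 mm) begins 47 mm behind the grasp point.
Start: joints at [1.394, 0.501, -0.427, 1.55, 0.221, 1.138, -0.21], TCP at [0.277, -0.588, 0.249] pointing down, gripper open.
Joint ranges: [-2.88, 2.88], [-0.31, 2.03], [-1.54, 1.56], [0.2, 2.42], [-1.41, 4.55], [0.19, 2.02], [-2.57, 2.57]. Speed limits (rad/s): [2.57, 2.57, 3.14, 3.14, 3.14, 3.14, 3.14].

INTERFACE

Orientations are given as a unit quaternion [x, y, z, w].
In Python, from bench import readout, viewer, order gives the robot as it stands.
- The arm moves only by the tool carry_out, never from a script. Its argument "steps" is a list that holds one entry, the list of rows, each a list of 5 numbers: the opening, from -1 (shut) to 1 (fully open), then the shift along the tool's x, y, z in mm, then the turn about the tool's z in degrees. A call has 1 to 5 rows; each row is the pose to reach, as a shift and turn from the pose commanded when the call began, along the tool's axes at that moment; what a row does not reach only later rows make up. A row lasts 1/10 s, in which the tool goes at most 50 mm and 8.59 degrees, less where a joint would pass 70% of its speed; a pose out of reach is approached as far as the arm can. A call with a gripper value outside its range is refused whole. The fingers move at their own pace and stop on an object; "force" is the grip in N (left out, the last holds). Time passes only in rows, so rows that repeat a pose let the fingers close. It gives the time, the measured TCP pose, the force, the opening and the grip force at its end, in the units of the state.
- readout.observe(): the state, without advancing time (a new reading comes with each control period).
- viewer.grab_frame(name): name is "side" or "top"; returns the picture (480x640x3 uint8, blue, green, red); there is no depth.
- viewer.calibration(name): a dict with "K" (3x3 intrinsics, pixels), "R" (3x3) and "t" (3): a world point X has camera coordinates R X + t. Camera axes: x right, y down, z forward; pixel columns grow to the right and rows downward; lengths in m; the calibration is good to about 2 mm. A picture is of the moment at which its call begins. calibration takes no time and is no camera call.
- order.hand_in(): hands the job in; it is judged then, once.
The state is a dict: "time_s": time; "joint_positions": joint angles; "qvel": joint speeds; "effort": joint torques, N m; "tool_pos": TCP position; "eef_rot": TCP orientation; "force": force on the tool from outside, world axes, zero at the start; "torque": the same for the moment, N m; "gripper_width": finger opening in m; "grip_force": force on a finger pad.
Only numpy, scipy, OpenCV 4.12 (cv2) and the standard library are available. Lean on these libraries where they do the work, as an engineer would, in place of code of your own. Each camera call takes 0.05 s, during which the arm holds its last target. There are 200 camera calls.

TASK

Two little hand presses stand on the jeweller's bench; the one with the round palm cap has a brass tag waiting on its anvil. Stamp the tag: push the round cap straight down, through the soft first stop where the stamp just meets the tag, on to the firm second stop where it goes no further, hold it there for a moment, then let go so that it springs all the way back up. Leave the press with the square cap alone.

Things in the scene. Friction and masses are not known exactly. Their poses are not given: they have to be found in the camera images.
- round_cap (a point): Centre of the flat top (38 mm) of the light wooden round cap (44 mm across, 18 mm thick) of the stamping press, 151 mm above the bench when up; z up. The press is a grey C-frame fixed to the bench (base 110 x 76 mm), its head below the cap. The cap goes straight down 20 mm in all and springs back. Mind the tall fixed lamp behind: its post reaches to x 0.60 at y 0.12, over 0.4 m high.
- stamp_press_ram (a joint): First, soft part of the round cap's stroke, in m: 0 up, 0.012 at the first stop (stamp on the tag). A soft spring resists with about 2.5 to 4.5 N.
- stamp_press_plunger (a joint): Second, stiff part of the round cap's stroke (the cap sliding down into the ram), in m: 0 up, 0.008 at the solid second stop. It begins only when the first part is used up; a stiff spring resists with about 7 N rising to 12.5 N, and beyond that the cap goes no further.
- punch_press: The other press, to be left alone: the same grey frame, 18 mm taller, with a square light wooden cap 36 x 36 mm whose top is 169 mm above the bench. Origin on the bench straight below the cap's centre, z up, the column towards its +x.
Not all that is in view belongs to the job. Leave any green look-alike of the part that bears round_cap alone.

How it is judged:
On the way:
1. the round cap is pressed through the first stop to the second stop and held there 0.3 s (value of joint stamp_press_ram above 0.01 m and value of joint stamp_press_plunger above 0.006 m), for 0.3 s.
At the end, for the whole second after the job is handed in: The round cap, having been held at its second stop, is let go and back up: both parts of its stroke within 2 mm of the top (value of joint each of stamp_press_ram, stamp_press_plunger below 0.002 m); the robot touches nothing.
It fails at once if the press with the square cap is pushed or knocked (more than 2 N) (contact force between punch_press and anything else above 2 N).
It also fails if it takes over 26 s, if anything falls off the work surface, if the arm or the gripper's body presses on something with over 40 N, if the wrist force passes 120 N, or if a joint passes its speed limit or range.

## Working session

There is one attempt and no reset: what is moved stays moved. The work goes in short steps, Python scripts to look and compute and a tool call to move; the robot and the scene stay as the last step left them, time stands still between calls to the robot, and variables do not carry over. Pictures are saved under pics/ and viewed, at most 10 in all, crops included, and the job is handed in when it is done.

Besides the shell and the picture viewer there is one more tool, called after ">>>" by a JSON object that holds its "method" and its "body", one argument or row to a line. carry_out: Moves the arm, as the interface text tells. Its arguments: {"type":"object","properties":{"steps":{"type":"array","items":{"type":"array","items":{"type":"array","items":{"type":"number"}}}},"force":{"type":"number"}},"required":["steps"]}

```bash
mkdir -p pics; python3 - <<'E'
from bench import readout, viewer
import cv2
for n in("side","top"):
    cv2.imwrite(f"pics/{n}0.png",viewer.grab_frame(n)); c=viewer.calibration(n); print(c)
s=readout.observe(); print(s["time_s"],s["tool_pos"],s["eef_rot"],s["gripper_width"])
E
```

```text
{'K': array([[586.36942048,   0.        , 332.19935545],
       [  0.        , 586.36942048, 241.68628267],
       [  0.        ,   0.        ,   1.        ]]), 'R': array([[-0.98149535, -0.19124814, -0.009541  ],
       [-0.16243171,  0.85792452, -0.48742329],
       [ 0.10140425, -0.47685393, -0.87311369]]), 't': array([0.46068259, 0.0961049 , 1.21523452])}
{'K': array([[492.18530805,   0.        , 320.18705366],
       [  0.        , 492.18530805, 237.96906151],
       [  0.        ,   0.        ,   1.        ]]), 'R': array([[-0.00718535, -0.99986154,  0.01500902],
       [-0.98175113,  0.00420124, -0.19012384],
       [ 0.19003446, -0.01610123, -0.98164538]]), 't': array([0.05517515, 0.46836804, 0.86118306])}
0.1 [ 0.27647529 -0.58761679  0.24778976] [ 9.75906396e-01  2.18187880e-01 -1.70832935e-04 -8.52214716e-04] 0.09149552384045995
```

View pics/side0.png

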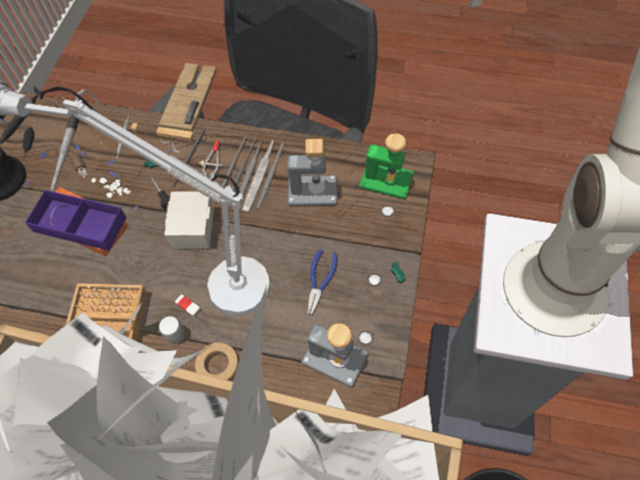

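View pics/top0.png

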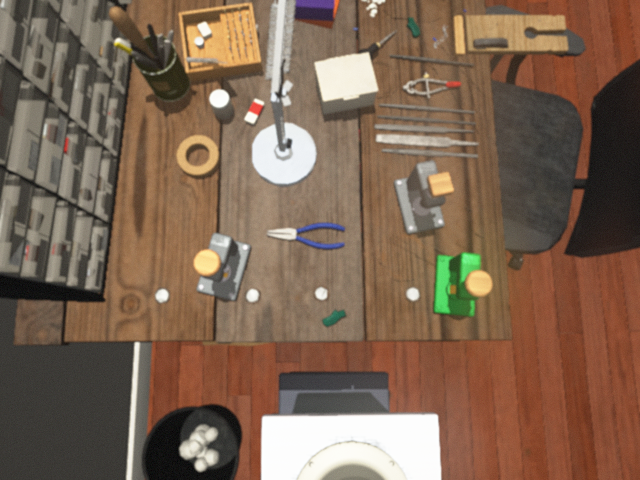

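The side view shows the grey round-cap press with its cap near (338,337), and the top view puts it near (207,263). The green look-alike and the square-cap press are on the far side, at y<0.

```bash
cat > h.py <<'E'
import cv2,numpy as np
from bench import viewer
def cap(n,img,c,r=30,z=0.151):
    hsv=cv2.cvtColor(img,cv2.COLOR_BGR2HSV)
    m=cv2.inRange(hsv,(8,70,170),(28,255,255)); k=np.zeros_like(m); cv2.circle(k,c,r,255,-1)
    cs,_=cv2.findContours(m&k,cv2.RETR_EXTERNAL,cv2.CHAIN_APPROX_NONE)
    b=max(cs,key=cv2.contourArea); p=cv2.minEnclosingCircle(b)
    return p,cv2.boundingRect(b),cv2.contourArea(b)
def ray(n,p):
    c=viewer.calibration(n); d=c["R"].T@np.linalg.inv(c["K"])@[p[0],p[1],1]; return -c["R"].T@c["t"],d
def onz(n,p,z):
    o,d=ray(n,p); return o+d*(z-o[2])/d[2]
E
python3 - <<'E'
from h import *
out=[]
for n,c in(("side",(338,337)),("top",(207,263))):
    im=cv2.imread(f"pics/{n}0.png"); r=cap(n,im,c); print(n,r,onz(n,r[0][0],.151),onz(n,r[0][0],.142))
    out.append(cv2.resize(im[c[1]-50:c[1]+50,c[0]-50:c[0]+50],(390,390),interpolation=cv2.INTER_CUBIC))
cv2.imwrite("pics/z.png",np.hstack(out))
E
```

```text
side (((338.6666564941406, 334.5), 12.207801818847656), (327, 323, 24, 24), 428.0) [0.41015114 0.23803888 0.151     ] [0.41076545 0.2347891  0.142     ]
top (((206.3225860595703, 261.8387145996094), 13.957443237304688), (193, 249, 27, 26), 536.0) [0.40996488 0.23660893 0.151     ] [0.41126902 0.23855871 0.142     ]
```

View pics/z.png

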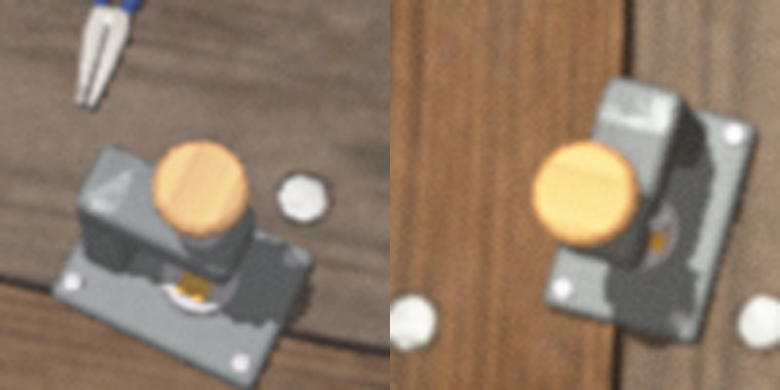

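>>> {"method": "carry_out", "body": {
  "steps": [
    [[-1, 34, -34, -10, -8], [-1, 68, -68, -20, -16], [-1, 102, -102, -30, -24], [-1, 136, -136, -40, -32], [-1, 170, -170, -50, -40]]
  ],
  "force": 20
}}

```text
time_s: 0.6
tool_pos: [0.3584, -0.3598, 0.2987]
eef_rot: [0.841, 0.541, -0.0, -0.0]
force: [-0.2, -0.8, -0.1]
gripper_width: 0.0563
grip_force: 0.0
```

```bash
cat > s.py <<'E'
import sys,numpy as np
from bench import readout
from scipy.spatial.transform import Rotation as R
s=readout.observe(); r=R.from_quat(s["eef_rot"]); 
print(s["time_s"],s["tool_pos"].round(4) if hasattr(s["tool_pos"],"round") else s["tool_pos"],"f",np.round(s["force"],2),"w",s["gripper_width"],"q",np.round(s["joint_positions"],2))
print("xaxis",np.degrees(np.arctan2(*r.as_matrix()[[1,0],0])),"z",r.as_matrix()[:,2].round(3))
if len(sys.argv)>1: print("delta mm",(1000*r.inv().apply(np.array(list(map(float,sys.argv[1:])))-s["tool_pos"])).round(1))
E
python3 s.py .45 -.1 .30
```

```text
0.6 [ 0.3584 -0.3598  0.2987] f [-0.22 -0.77 -0.12] w 0.05626523468190821 q [ 1.34  0.22 -0.69  1.84  0.16  1.14  0.17]
xaxis 65.52676707622277 z [-0.001  0.    -1.   ]
delta mm [274.5 -24.2  -1.3]
```

>>> {"method": "carry_out", "body": {
  "steps": [
    [[-1, 48, -5, 0, -8], [-1, 96, -10, 0, -16], [-1, 144, -15, 0, -24], [-1, 192, -20, 0, -32], [-1, 240, -24, 0, -40]]
  ]
}}

```text
time_s: 1.1
tool_pos: [0.437, -0.1322, 0.2987]
eef_rot: [0.605, 0.796, -0.0, 0.0]
force: [0.2, -0.7, 0.1]
gripper_width: 0.0164
grip_force: 0.0
```

```bash
python3 s.py .41 .237 .25
```

```text
1.1 [ 0.437  -0.1322  0.2987] f [ 0.23 -0.7   0.08] w 0.016410340702908442 q [ 1.12  0.14 -0.95  1.94  0.13  1.12  0.38]
xaxis 105.50678319701213 z [-0.    -0.001 -1.   ]
delta mm [363.   72.7  48.4]
```

>>> {"method": "carry_out", "body": {
  "steps": [
    [[-1, 45, 9, 0, -4], [-1, 90, 18, 0, -8], [-1, 135, 27, 0, -12], [-1, 180, 36, 0, -15], [-1, 225, 45, 0, -15]]
  ]
}}

```text
time_s: 1.6
tool_pos: [0.4208, 0.0964, 0.2987]
eef_rot: [0.498, 0.867, -0.0, 0.001]
force: [1.0, 0.6, -0.0]
gripper_width: 0.0004
grip_force: 0.0
```

```bash
python3 s.py .41 .237 .25
```

```text
1.6 [0.4208 0.0964 0.2987] f [ 1.    0.59 -0.01] w 0.0003703328849757947 q [ 0.84  0.11 -1.17  1.99  0.11  1.11  0.14]
xaxis 120.24713414121904 z [ 0.001 -0.001 -1.   ]
delta mm [127.   61.5  48.5]
```

>>> {"method": "carry_out", "body": {
  "steps": [
    [[-1, 40, 20, 10, 0], [-1, 80, 40, 25, 0], [-1, 127, 61, 49, 0], [-1, 127, 61, 49, 0], [-1, 127, 61, 49, 0]]
  ]
}}

```text
time_s: 2.1
tool_pos: [0.4085, 0.2374, 0.2489]
eef_rot: [0.496, 0.868, -0.0, -0.001]
force: [-0.1, -0.5, -0.4]
gripper_width: 0.0006
grip_force: 0.0
```

```bash
python3 s.py .41 .237 .18; python3 - <<'E'
from h import *
cv2.imwrite("pics/a.png",np.hstack([viewer.grab_frame("side")[180:480,180:540],viewer.grab_frame("top")[100:400,60:420]]))
E
```

```text
2.1 [0.4085 0.2374 0.2489] f [-0.09 -0.48 -0.37] w 0.0006413100046456187 q [ 0.39  0.33 -1.14  1.96  0.35  1.06 -0.37]
xaxis 120.55104118129658 z [-0.003  0.001 -1.   ]
delta mm [-1.3  1.2 68.9]
```

View pics/a.png

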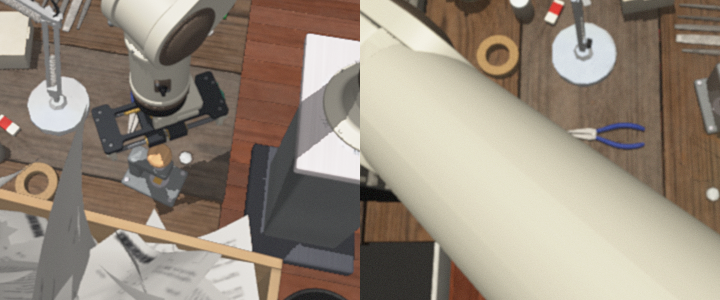

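The side crop shows the closed fingers just above the round cap, at crop (157,157), and clear of the lamp. The arm blocks the top view. I'll descend.

>>> {"method": "carry_out", "body": {
  "steps": [
    [[-1, -1, 1, 25, 0], [-1, -1, 1, 50, 0], [-1, -1, 1, 64, 0], [-1, -1, 1, 68, 0], [-1, -1, 1, 68, 0]]
  ]
}}

```text
time_s: 2.7
tool_pos: [0.4122, 0.2341, 0.182]
eef_rot: [0.499, 0.866, -0.0, 0.0]
force: [0.0, 0.4, -0.5]
gripper_width: 0.0004
grip_force: 0.0
```

```bash
python3 s.py .41 .237 .173;python3 - <<'E'
from h import *
f=viewer.grab_frame("side")[270:400,270:400]
cv2.imwrite("pics/b.png",cv2.resize(f,(520,520),interpolation=2))
E
```

```text
2.7 [0.4122 0.2341 0.182 ] f [ 0.03  0.37 -0.47] w 0.00036681920749141565 q [ 0.3   0.43 -1.05  2.03  0.47  0.94 -0.47]
xaxis 120.0909995282096 z [ 0. -0. -1.]
delta mm [ 3.7 -0.5  9. ]
```

View pics/b.png

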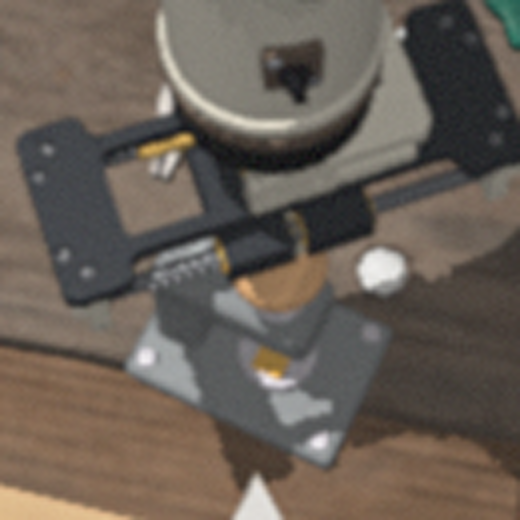

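The fingers are centred over the cap and nothing else is near contact. I'll press in stages, watching the force.

>>> {"method": "carry_out", "body": {
  "steps": [
    [[-1, 4, 0, 5, 0], [-1, 4, 0, 9, 0], [-1, 4, 0, 13, 0], [-1, 4, 0, 16, 0], [-1, 4, 0, 16, 0]]
  ]
}}

```text
time_s: 3.25
tool_pos: [0.41, 0.2391, 0.1658]
eef_rot: [0.498, 0.867, 0.001, 0.0]
force: [1.1, 0.5, 2.4]
gripper_width: 0.0004
grip_force: 1.8
```

```bash
python3 s.py .41 .237 .153
```

```text
3.25 [0.41   0.2391 0.1658] f [1.05 0.55 2.42] w 0.00037967240776905605 q [ 0.26  0.46 -1.03  2.04  0.5   0.91 -0.51]
xaxis 120.23065705402259 z [ 0.001  0.001 -1.   ]
delta mm [-1.8 -1.1 12.8]
```

Force is 2.4 N, so it is in the soft stage. I'll continue.

>>> {"method": "carry_out", "body": {
  "steps": [
    [[-1, -1, -1, 4, 0], [-1, -1, -1, 7, 0], [-1, -1, -1, 9, 0], [-1, -1, -1, 11, 0], [-1, -1, -1, 11, 0]]
  ]
}}

```text
time_s: 3.75
tool_pos: [0.4099, 0.2381, 0.1554]
eef_rot: [0.498, 0.867, 0.001, 0.0]
force: [-0.4, 0.7, 10.2]
gripper_width: 0.0005
grip_force: 5.4
```

```bash
python3 s.py .41 .237 .153
```

```text
3.75 [0.4099 0.2381 0.1554] f [-0.38  0.74 10.24] w 0.0004527151777822048 q [ 0.25  0.47 -1.01  2.05  0.52  0.89 -0.52]
xaxis 120.22468064223031 z [ 0.001  0.001 -1.   ]
delta mm [-1.  -0.5  2.4]
```

>>> {"method": "carry_out", "body": {
  "steps": [
    [[-1, 0, 0, 1.5, 0], [-1, 0, 0, 2.5, 0], [-1, 0, 0, 3.2, 0], [-1, 0, 0, 3.2, 0], [-1, 0, 0, 3.2, 0]]
  ]
}}

```text
time_s: 4.25
tool_pos: [0.41, 0.2382, 0.1531]
eef_rot: [0.498, 0.867, 0.001, 0.001]
force: [-3.2, -0.6, 20.8]
gripper_width: 0.0007
grip_force: 10.0
```

Force is 20.8 N, above 12.5 N, so the cap is at the solid stop. I'll hold there.

>>> {"method": "carry_out", "body": {
  "steps": [
    [[-1, 0, 0, 0, 0], [-1, 0, 0, 0, 0], [-1, 0, 0, 0, 0], [-1, 0, 0, 0, 0], [-1, 0, 0, 0, 0]]
  ]
}}

```text
time_s: 4.75
tool_pos: [0.41, 0.2382, 0.1531]
eef_rot: [0.498, 0.867, 0.001, 0.001]
force: [-3.2, 1.0, 20.0]
gripper_width: 0.0003
grip_force: 10.0
```

>>> {"method": "carry_out", "body": {
  "steps": [
    [[-1, 0, 0, -6, 0], [-1, 0, 0, -14, 0], [-1, 0, 0, -24, 0], [-1, 0, 0, -50, 0], [-1, 0, 0, -90, 0]]
  ]
}}

```text
time_s: 5.25
tool_pos: [0.4074, 0.235, 0.2403]
eef_rot: [0.499, 0.867, -0.003, -0.002]
force: [0.4, 0.2, 0.2]
gripper_width: 0.0001
grip_force: 0.0
```

>>> {"method": "carry_out", "body": {
  "steps": [
    [[-1, -40, 0, -20, 0], [-1, -80, 0, -20, 0], [-1, -120, 0, -20, 0], [-1, -150, 0, -20, 0], [-1, -150, 0, -20, 0]]
  ]
}}

```text
time_s: 5.75
tool_pos: [0.4861, 0.1014, 0.2605]
eef_rot: [0.502, 0.865, -0.002, -0.0]
force: [-0.3, -0.2, 0.0]
gripper_width: 0.0005
grip_force: 0.0
```

```bash
python3 s.py;python3 - <<'E'
from h import *
f=viewer.grab_frame("side"); print(cap("side",f,(338,337)))
cv2.imwrite("pics/c.png",cv2.resize(f[230:430,230:430],(560,560),interpolation=2))
E
```

```text
5.75 [0.4861 0.1014 0.2605] f [-0.25 -0.24  0.02] w 0.00047691688494951034 q [ 0.65  0.36 -1.1   1.9   0.37  1.1  -0.07]
xaxis 119.69930005463887 z [-0.002 -0.002 -1.   ]
(((338.6845703125, 334.4798583984375), 12.203392028808594), (327, 323, 24, 24), 421.5)
```

View pics/c.png

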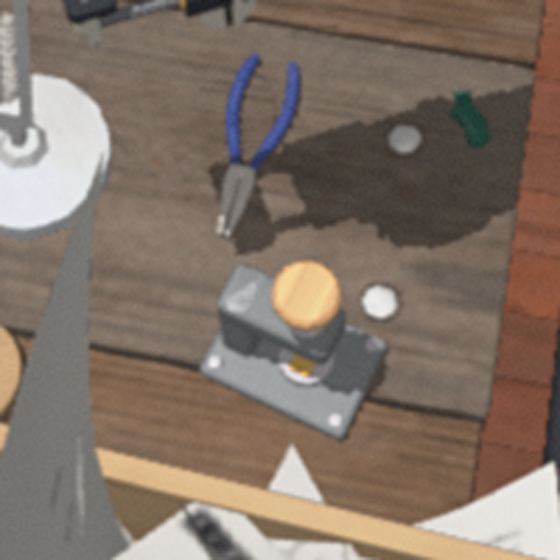

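The cap is back at its original pixel, (338.7,334.5), so it is fully up, and the arm is touching nothing.

```bash
python3 -c "
from bench import order; print(order.hand_in())"
```

```text
the job is handed in; nothing more can be done
None
```

I pressed the round cap to its solid second stop (about 20 N), held it there for over 0.5 s, then let it spring back fully up, and handed the job in at about 6 s with the arm clear; the hand-in returned no verdict.

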